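Lock the ring clamp in the bench night case

TASK

Put the jeweller's work away for the night: lay the wooden ring clamp inside the open wooden case, then set the lid squarely down on the case with its plug inside the walls, and then slide both side bolts fully home through the staples on the lid. Set the clamp and the lid down rather than dropping them, and leave everything else on the bench where it is.

Things in the scene. Friction and masses are not known exactly. Their poses are not given: they have to be found in the camera images.
- case: Open-topped wooden box fixed to the bench, 150 (x) x 160 (y) x 70 mm high, walls and floor 8 mm (134 x 144 mm inside). Origin: centre of its underside, on the bench; z up. On a 68 mm high ledge at its +y and -y side sits a slotted steel bolt barrel, 44 mm wide in x, 92 to 202 mm from the origin in y, top at z = 100 mm; bolt axis x = 0, z = 93 mm.
- lid: Loose wooden lid, 148 (x) x 156 (y) mm, 12 mm panel, 0.35 kg, lying plug down beside the case. Origin: centre of the plug's underside. The plug (124 x 134 mm, 8 mm deep) goes inside the case walls with 5 mm play each side; the panel then rests on the walls, origin 62 mm above the case's. Lid y goes along case y, either way round. Panel top at z = 20 mm.
- lid_handle (a point): Centre of the lid's dark wooden bar handle, in the middle of the lid at lid z = 48 mm: bar along the lid's y, 84 mm long, 14 mm wide (x), 14 mm high, with 21 mm of free height below it. Axes are the lid's.
- lid_staple (a point): Centre of the opening of the steel staple at the lid's +y end (lid y = 61 mm, z = 31 mm); the same one stands at y = -61 mm. Opening 26 mm wide, 22 mm high above the panel, 12 mm thick in y, outside top at lid z = 46 mm. A bolt passes through it along y.
- clamp: Loose wooden ring clamp with a brass band in the middle, lying flat: 110 mm long (x), 28 mm wide (y), 24 mm high, 0.14 kg. Origin: centre of its underside. It starts at the other side of the case from the lid.
- bolt_left (a joint): Bolt on the case's +y side: 0 = fully drawn back, 0.060 m = fully home (it slides along the case's -y, towards the box). Steel rod of 12 mm diameter, its tip 105 mm from the case's origin at 0, 45 mm when home, well through the staple. It resists with about 3 N and stays where left.
- bolt_right (a joint): The same bolt mirrored on the case's -y side: 0 = fully drawn back, 0.060 m = fully home (slides along the case's +y).
- bolt_left_knob (a point): Grip point on the left bolt's upright knob: a post of 14 mm diameter with a 20 mm ball on top (ball's top at 145 mm above the bench); this point lies on the post's axis 131 mm above the bench, 31 mm above the barrel's top. It is 172 mm from the case's origin in case y when drawn back, 112 mm when home.
- bolt_right_knob (a point): The same point on the right bolt's knob.
- dish: Bystander: round white porcelain sorting dish, 90 mm across, 16 mm high. Origin under its centre.
- oilcup: Bystander: brass oil cup, 64 mm across, 48 mm high. Origin under its centre.
- graver_tray: Bystander: wooden tray of gravers, 110 (x) x 160 (y) x 24 mm. Origin under its centre.
- jar: Bystander: glass jar with a black cap, 56 mm across, 75 mm high. Origin under its centre.
- screwdriver: Bystander: screwdriver, 170 mm long, lying along its x.
- brush: Bystander: bench brush, 170 mm long, lying along its x.
- tweezers: Bystander: steel tweezers, 130 mm long, lying along their x.
Not all that is in view belongs to the job. There is more than one size of the lid; the one meant has the size given above.

How it is judged:
By the outcome, as a careful person would: the job done as asked, in the order asked, and still so for the second after the job is handed in, with the robot touching nothing.
It also fails if it takes over 72 s, if anything falls off the work surface, if the arm or the gripper's body presses on something with over 40 N, if the wrist force passes 120 N, or if a joint passes its speed limit or range.

ROBOT

A 6-joint arm with a two-finger parallel gripper is mounted at the origin on the work surface. World frame = base frame: x ahead of the robot, y to its left, z up, the work surface at z = 0. Lengths are in m, angles in rad, forces in N, time in s.
With the tool pointing down it reaches from about 0.35 to 0.95 m from the base axis. Payload 17.4 kg.
Tool frame: the origin (TCP) lies midway between the tips of the shut fingers; the grasp point (between the pads) lies 19 mm behind it; z points along the fingers, y is the line along which they close (so a half turn about z gives the same grasp; the last joint's range is limited). The gripper opens to 93 mm and grips with 3 to 60 N. Pads are 15 mm wide; open, the fingers measure 128 mm over their backs; the gripper's body (75 mm by 188 mm) begins 65 mm behind the grasp point.
Start: joints at [1.272, 0.116, 1.442, -0, 1.584, -0.038], TCP at [0.174, 0.652, 0.186] pointing down, gripper open.
Joint ranges: [-2.83, 2.83], [-0.83, 2.19], [0.07, 2.5], [-1.14, 4.28], [0.01, 3], [-2.97, 2.97]. Speed limits (rad/s): [1.89, 1.89, 2.22, 3.14, 3.14, 3.14].

INTERFACE

Orientations are given as a unit quaternion [x, y, z, w].
In Python, from plant import movep, move_l, move_joints, gripper_to, dwell, solve_ik, get_image, calibration, IKError, finish_job, spot_in, current_t, current_q, current_dq, current_effort, current_tool_pos, current_ee_rot, current_force, current_moment, current_gripper_width, current_grip_force gives the robot as it stands. The module is installed in compiled form; this text tells all that it offers. Calls block until the motion is done:
- movep(position, orientation): joint-space move of the TCP to a pose.
- move_l(position, attitude=None, rate=0.15): straight line of the TCP; attitude=None keeps the orientation; rate is the mean speed in m/s.
- move_joints(angles): joint-space move.
- gripper_to(opening, grasp_force=None): opening from 0.0 (shut) to 1.0 (fully open); grasp_force is the grip in N (None keeps the last); returns when the fingers have stopped.
- dwell(seconds).
- solve_ik(position, orientation): joint angles nearest the present ones, or None.
- get_image(name): name is "scene" or "top" or "wrist"; returns the picture (420x560x3 uint8, blue, green, red); there is no depth.
- calibration(name): a dict with "fx", "fy", "cx", "cy" (pixels), "world_from_camera" (4x4, takes a point from camera to world coordinates). Camera axes: x right, y down, z forward; pixel columns grow to the right and rows downward; lengths in m; the calibration is good to about 2 mm. A picture is of the moment at which its call begins: read the wrist's pose just before it. calibration takes no time and is no camera call; for the wrist camera it gives the pose at the moment of the call.
A pose or a line that the arm cannot do raises IKError and nothing moves.
- finish_job(): hands the job in; it is judged then, once.
Trained networks look in the newest picture that a camera, given by its name, has taken for a name from the list of things; names that differ only in an ending like _2 or _b are one class to them, and where a whole thing is asked for, a point or a joint stands for the part that bears it (a point fixed in the world has none). Each returns a list of dicts, best first, with "score" (0 to 1); they miss things now and then, are a little off and sometimes report something else, mostly with a low value. They report only what shows in the picture. A call takes as long as a camera call. They do not tell look-alikes from the thing itself.
- spot_in(name, camera): "box" ([centre column, centre row, width, height] as shares, 0 to 1, of the picture: columns of its width, rows of its height, round what is visible of it).
Readings, each from a call of its own:
- current_t(): time.
- current_q(): joint angles.
- current_dq(): joint speeds.
- current_effort(): joint torques, N m.
- current_tool_pos(): TCP position.
- current_ee_rot(): TCP orientation.
- current_force(): force on the tool from outside, world axes, zero at the start.
- current_moment(): the same for the moment, N m.
- current_gripper_width(): opening from 0.0 (shut) to 1.0 (fully open).
- current_grip_force(): force on a finger pad.
Only numpy, scipy, OpenCV 4.12 (cv2) and the standard library are available. Lean on these libraries where they do the work, as an engineer would, in place of code of your own. Each camera call takes 0.05 s, during which the arm holds its last target. There are 200 camera calls.

## Working session

There is one attempt and no reset: what is moved stays moved. The work goes in short steps, each a Python script; the robot and the scene stay as the last script left them, time stands still between calls to the robot, and variables do not carry over. Pictures are saved under pics/ and viewed, at most 10 in all, crops included, and the job is handed in when it is done.

```bash
mkdir -p pics; ls; python3 - <<'E'
from plant import *
import cv2, numpy as np
np.set_printoptions(precision=4,suppress=True)
for n in ["scene","top"]:
    im=get_image(n); cv2.imwrite(f"pics/{n}0.png",im)
    c=calibration(n); print(n,c["fx"],c["fy"],c["cx"],c["cy"]); print(np.array(c["world_from_camera"]))
    for k in ["case","lid","clamp","lid_handle","bolt_left_knob","bolt_right_knob"]:
        for d in spot_in(k,n)[:4]:
            b=d["box"]; print(k,round(d["score"],2),np.round([b[0]*560,b[1]*420,b[2]*560,b[3]*420],1))
print(current_t(),current_ee_rot(),current_force())
E
```

```text
pics
scene 434.6237223905854 434.6237223905854 283.99705528191333 213.50658729425845
[[-0.3825  0.5847 -0.7154  1.4148]
 [ 0.9238  0.2312 -0.3051  0.3878]
 [-0.013  -0.7776 -0.6286  0.8917]
 [ 0.      0.      0.      1.    ]]
case 0.94 [286.2 242.6 133.1  80.6]
lid 0.83 [190.6 164.6  30.7  17.7]
lid 0.65 [254.2 202.5  23.   17.8]
lid 0.57 [179.8 206.1  64.7  39.9]
clamp 0.66 [412.1 274.8  22.4  38.4]
lid_handle 0.73 [180.4 201.4  62.7  35.8]
lid_handle 0.64 [192.6 165.2  34.7  22.2]
lid_handle 0.58 [124.  243.1  43.   31.5]
lid_handle 0.47 [331.5 240.7  33.4  18.9]
bolt_left_knob 0.6 [331.7 242.3  31.3  17.1]
bolt_right_knob 0.64 [230.8 209.7  11.4  14.3]
top 522.4341388459285 522.4341388459285 278.84798617943653 212.93656294283522
[[ 0.0056 -0.9863  0.1646  0.2771]
 [-1.     -0.0057  0.0001 -0.002 ]
 [ 0.0009 -0.1646 -0.9864  1.4988]
 [ 0.      0.      0.      1.    ]]
case 0.57 [268.5 192.4 149.   59.1]
lid 0.93 [428.  152.3  42.   44.7]
lid 0.69 [413.4 228.6  73.3  65.4]
clamp 0.75 [146.6 209.2  22.8  35.6]
lid_handle 0.94 [427.4 153.5  44.5  44.7]
lid_handle 0.79 [410.9 226.3  66.   62.1]
bolt_left_knob 0.43 [218.3 181.6  34.4   5.4]
bolt_left_knob 0.26 [166.  273.3  32.3  55.9]
bolt_right_knob 0.64 [322.2 186.9  30.2  13.1]
0.7 [0.13   0.9915 0.     0.    ] [-0.3774 -0.7974 -0.4695]
```

View pics/top0.png

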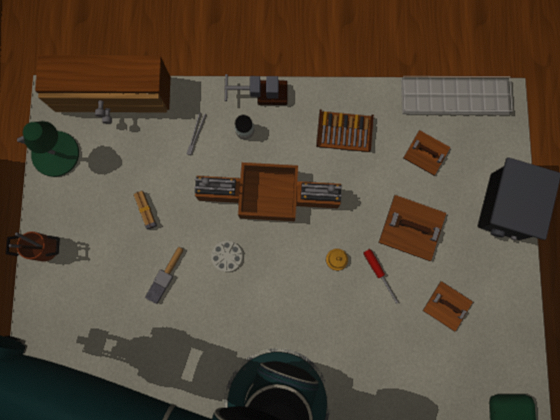

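View pics/scene0.png

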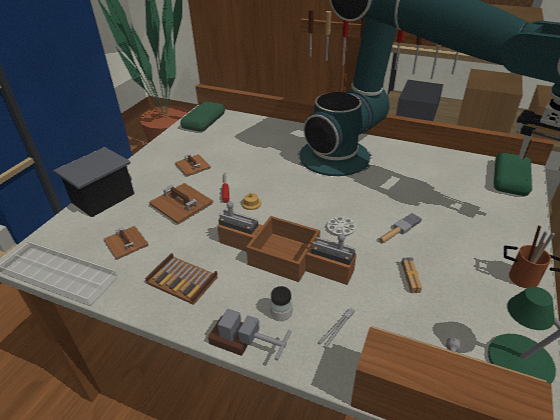

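Top view: three lid-like things at (427,152), (413,228) and (448,306). I expect the middle one to be meant, since it spans about 55 px, or 156 mm at ~350 px/m; the other two are clearly smaller. The case is at (268,192) and the clamp at (146,210). Next I'll measure them and enlarge the lids to confirm.

```bash
cat > h.py <<'E'
from plant import *
import cv2, numpy as np
from scipy.spatial.transform import Rotation as R
np.set_printoptions(precision=4,suppress=True)
def ray(px,z,c):
    T=np.array(c["world_from_camera"]); px=np.atleast_2d(np.asarray(px,float))
    d=np.c_[(px[:,0]-c["cx"])/c["fx"],(px[:,1]-c["cy"])/c["fy"],np.ones(len(px))]@T[:3,:3].T
    return T[:3,3]+d*((z-T[2,3])/d[:,2])[:,None]
def proj(P,c):
    T=np.array(c["world_from_camera"]); p=(np.atleast_2d(P)-T[:3,3])@T[:3,:3]
    return np.c_[p[:,0]/p[:,2]*c["fx"]+c["cx"],p[:,1]/p[:,2]*c["fy"]+c["cy"]]
def quat(yaw):  # tool down, tool y (closing) along world angle yaw
    y=np.array([np.cos(yaw),np.sin(yaw),0]); z=np.array([0,0,-1.]); x=np.cross(y,z)
    return R.from_matrix(np.c_[x,y,z]).as_quat()
def loc(o,yaw,v):
    c,s=np.cos(yaw),np.sin(yaw); return np.array([o[0]+c*v[0]-s*v[1],o[1]+s*v[0]+c*v[1],v[2]])
E
python3 - <<'E'
from h import *
im=cv2.imread("pics/top0.png"); c=calibration("top")
hsv=cv2.cvtColor(im,cv2.COLOR_BGR2HSV)
m=((hsv[...,1]>105)&(hsv[...,0]<22)&(hsv[...,2]>40)).astype(np.uint8)*255
for n,(u,v),z in [("lidA",(427,152),.02),("lid",(413,228),.02),("lidB",(448,306),.02),("clamp",(146,210),.024),("case",(268,192),.07)]:
    k=np.zeros_like(m); cv2.rectangle(k,(u-42,v-42),(u+42,v+42),255,-1)
    cs,_=cv2.findContours(m&k,cv2.RETR_EXTERNAL,cv2.CHAIN_APPROX_NONE)
    cc=min(cs,key=lambda q:-cv2.contourArea(q))
    P=ray(cc[:,0,:],z,c)[:,:2]; r=cv2.minAreaRect((P*1000).astype(np.float32)); print(n,r, cv2.contourArea(cc))
cv2.imwrite("pics/c1.png",cv2.resize(im[110:340,370:500],None,fx=2.6,fy=2.6,interpolation=cv2.INTER_CUBIC))
q=np.array(calibration("wrist")["world_from_camera"]); print(q,calibration("wrist")["fx"],current_tool_pos())
E
```

```text
lidA ((706.4359741210938, -432.9967041015625), (104.55225372314453, 98.7412109375), 59.3632698059082) 1103.0
lid ((484.2306823730469, -383.4465637207031), (156.12802124023438, 147.58172607421875), 70.23914337158203) 2693.5
lidB ((264.2390441894531, -473.8187255859375), (104.77277374267578, 97.86935424804688), 56.97450256347656) 1230.5
clamp ((537.247802734375, 385.9386901855469), (98.88034057617188, 31.919029235839844), 25.145626068115234) 307.5
case ((577.0389404296875, 29.227157592773438), (239.104248046875, 159.0227813720703), 87.05927276611328) 3380.5
[[ 0.2564  0.9268  0.2743  0.0968]
 [ 0.9666 -0.2459 -0.0728  0.6708]
 [-0.      0.2838 -0.9589  0.3848]
 [ 0.      0.      0.      1.    ]] 343.3183203601213 [0.1741 0.6522 0.1861]
```

View pics/c1.png

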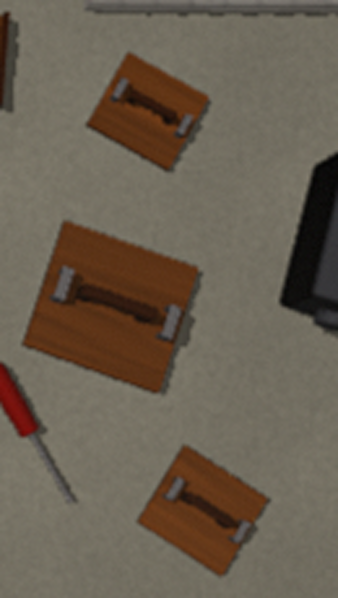

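The enlarged crop confirms the middle lid (top px 413,228): it measures 156 x 148 mm, against about 105 x 99 mm for the other two. Now I'll hover over the clamp and refine its pose with the wrist camera.

```bash
python3 - <<'E'
from h import *
movep([.537,.386,.22],quat(np.radians(113)))
c=calibration("wrist"); im=get_image("wrist"); cv2.imwrite("pics/w1.png",im)
print(current_t(),current_tool_pos(), proj([[.537,.386,.024]],c), current_q())
for d in spot_in("clamp","wrist"): print(d)
hsv=cv2.cvtColor(im,cv2.COLOR_BGR2HSV)
m=((hsv[...,1]>105)&(hsv[...,0]<28)&(hsv[...,2]>40)).astype(np.uint8)*255
cs,_=cv2.findContours(m,cv2.RETR_EXTERNAL,cv2.CHAIN_APPROX_NONE)
for cc in cs:
    if cv2.contourArea(cc)<300: continue
    r=cv2.minAreaRect((ray(cc[:,0,:],.024,c)[:,:2]*1000).astype(np.float32)); print(r,cv2.boundingRect(cc))
E
```

```text
2.4083 [0.5365 0.3867 0.2199] [[280.6149 177.7719]] [ 0.5859  0.0797  1.4262  0.0001  1.6359 -1.3869]
{'box': [0.5026, 0.4076, 0.0488, 0.2133], 'score': 0.66}
((785.1207275390625, 586.6800537109375), (105.54202270507812, 642.2952880859375), 23.095170974731445) (121, 359, 439, 61)
((633.2255249023438, 734.8397827148438), (120.09907531738281, 48.19377136230469), 40.31198501586914) (467, 305, 43, 71)
((855.7050170898438, 212.90493774414062), (120.4765396118164, 47.621028900146484), 5.874646186828613) (52, 305, 42, 71)
((650.6923217773438, 98.76228332519531), (37.31229019165039, 33.831321716308594), 10.067320823669434) (0, 152, 31, 32)
((421.24334716796875, 666.6656494140625), (67.83001708984375, 100.40501403808594), 1.3298264741897583) (499, 147, 61, 75)
((535.207763671875, 384.460693359375), (95.8895263671875, 28.02950668334961), 23.099536895751953) (268, 134, 25, 82)
((566.1757202148438, 142.4567108154297), (202.01719665527344, 96.97805786132812), 71.95500183105469) (0, 28, 153, 171)
((393.16571044921875, 294.0068664550781), (16.483169555664062, 66.9549331665039), 62.22785949707031) (226, 0, 58, 45)
```

View pics/w1.png

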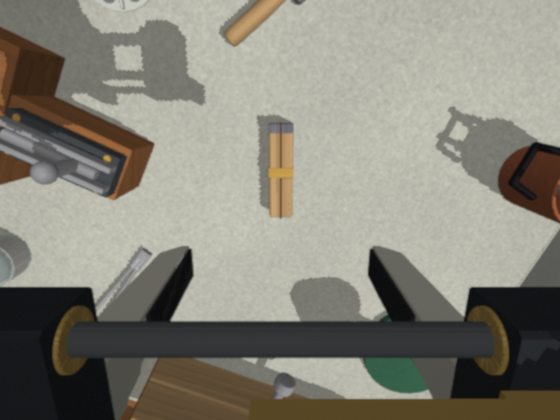

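The wrist view shows the clamp upright at columns 268-293, rows 123-217. Its dark jaw, at the top end, fell outside the colour mask. Taking the centre as (281,171) and yaw 23°, I'll grasp it and carry it above the case.

```bash
python3 - <<'E'
from h import *
c=calibration("wrist"); p=ray([281,171],.024,c)[0]; e=ray([[280.5,124],[281,216]],.024,c)
print(p,e,np.linalg.norm(e[0]-e[1])); d=e[1]-e[0]; print(np.degrees(np.arctan2(d[1],d[0])))
x,y=.5295,.382
if np.hypot(p[0]-x,p[1]-y)>.006: raise SystemExit("mismatch")
movep([p[0],p[1],.07],quat(np.radians(113.1)))
move_l([p[0],p[1],.005],rate=.1)
gripper_to(0.0,20)
print(current_gripper_width()*93,current_grip_force(),current_t())
move_l([p[0],p[1],.16],rate=.2)
t=calibration("top"); k=ray([[241,163],[298,166],[296,219],[238,217]],.07,t).mean(0); print(k)
movep([k[0],k[1],.26],quat(np.radians(-3)))
c=calibration("wrist"); im=get_image("wrist"); cv2.imwrite("pics/w2.png",im)
print(current_t(),current_q(),current_gripper_width()*93,current_force())
np.savez("w2.npz",**{a:np.array(b) for a,b in c.items()})
E
```

```text
[0.5294 0.3834 0.024 ] [[0.4807 0.3619 0.024 ]
 [0.5799 0.405  0.024 ]] 0.10813014386605624
23.462999601657973
0.5350486527295447 0.0 5.3583
[0.5774 0.028  0.07  ]
7.725 [ 0.0055 -0.1042  1.5454  0.0001  1.7013  0.0557] 0.7042219450383381 [ 0.0176 -1.1098 -0.3523]
```

View pics/w2.png

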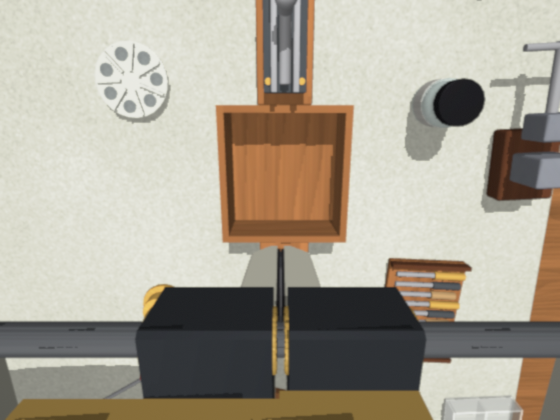

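The gripper closed on nothing (0.5 mm). The case view is clear, though: the rim corners are at (217,107), (353,107), (347,241) and (222,241). I'll look for the clamp from the top camera.

```bash
python3 - <<'E'
from h import *
c=dict(np.load("w2.npz"))
k=ray([[217,107],[353,107],[347,241],[222,241]],.07,c)[:,:2]*1000
print(cv2.minAreaRect(k.astype(np.float32)),k)
gripper_to(1.0); print(current_gripper_width())
im=get_image("top"); t=calibration("top"); print(spot_in("clamp","top"),current_tool_pos())
cv2.imwrite("pics/t2.png",cv2.resize(im[150:300,100:320],None,fx=3.5,fy=3.5,interpolation=cv2.INTER_CUBIC))
E
```

```text
((581.5653686523438, 26.209259033203125), (156.16574096679688, 151.73886108398438), 87.22093200683594) [[511.7114 107.7749]
 [659.0809 100.5668]
 [653.5598 -55.4603]
 [501.9994 -48.1033]]
0.9971452025560272
[{'box': [0.2573, 0.4994, 0.0411, 0.0869], 'score': 0.58}] [0.5774 0.0281 0.26  ]
```

View pics/t2.png

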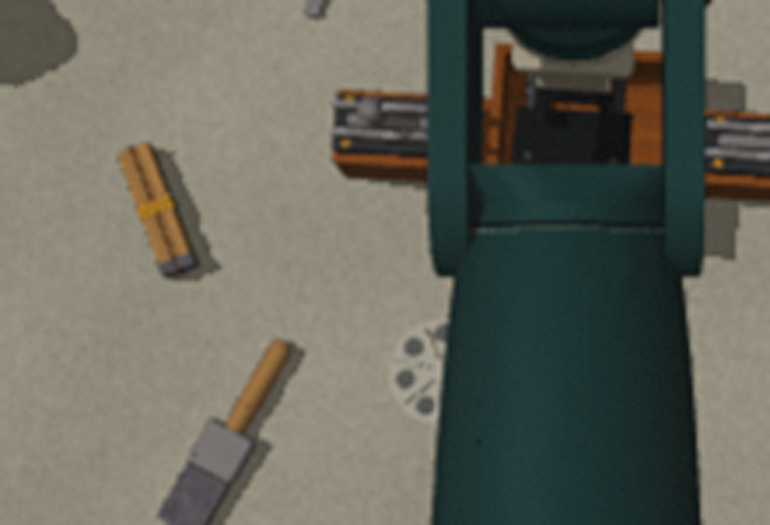

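```bash
python3 - <<'E'
from h import *
Q=quat(np.radians(113.3))
movep([.5294,.3834,.09],Q); print(current_tool_pos())
move_l([.5294,.3834,.005],rate=.1); dwell(.1)
print(current_t(),current_tool_pos(),current_force(),current_gripper_width())
c=calibration("wrist"); im=get_image("wrist"); cv2.imwrite("pics/w3.png",im)
print(proj([[.5294,.3834,.005],[.5294,.3834,.024]],c))
E
```

```text
[0.5299 0.383  0.0905]
11.875 [0.5298 0.3837 0.0059] [-0.0774  0.6544 -0.687 ] 1.0008091533728123
[[281.9934 239.668 ]
 [282.166  252.1598]]
```

View pics/w3.png

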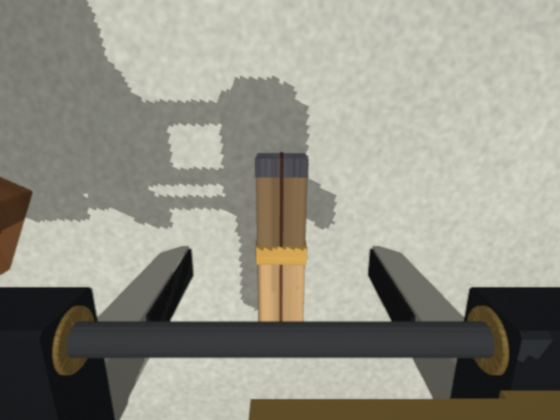

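The fingers straddle the clamp correctly, with the brass band at (282,256) between the pads. I'll close in steps and check at each one.

```bash
python3 - <<'E'
from h import *
for w in (.33,.2,.0):
    gripper_to(w,20); dwell(.1)
    print(w,current_t(),current_gripper_width()*93,current_grip_force(),current_force(),current_tool_pos())
    if current_grip_force()>8: break
im=get_image("wrist"); cv2.imwrite("pics/w4.png",im)
E
```

```text
0.33 13.125 30.587449143541566 0.0 [-0.3352 -0.7586  0.066 ] [0.5294 0.3834 0.005 ]
0.2 13.6917 18.897603064950683 0.0 [ 0.1465 -0.8152  0.6963] [0.5294 0.3834 0.005 ]
0.0 14.3083 0.5314234932772683 0.0 [-0.5258 -0.4337 -0.0282] [0.5294 0.3834 0.005 ]
```

View pics/w4.png

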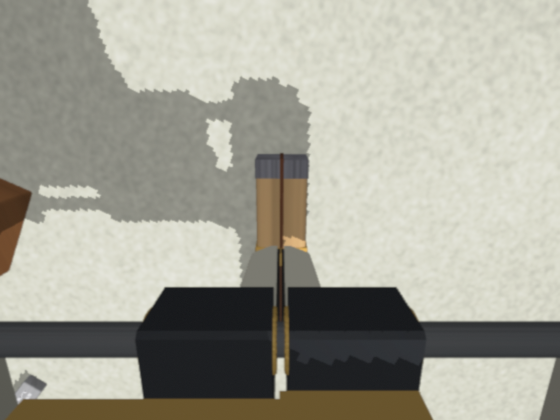

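The closed fingers sit on top of the clamp, hiding its band, without any contact. Open, the tips appear 180 px apart for 93 mm, which puts them at 177 mm depth, where the reported TCP would be about 214 mm. So the real tips seem to be roughly 35 mm behind the reported TCP. I'll test that with a careful, force-guarded descent beside the clamp.

```bash
python3 - <<'E'
from h import *
gripper_to(.75)
f0=current_force()[2]
for z in (.002,-.001,-.004,-.008,-.012,-.016,-.02):
    move_l([.5294,.3834,z],rate=.05)
    f=current_force(); print(z,current_tool_pos()[2],f)
    if abs(f[2]-f0)>4: break
else:
    gripper_to(.2,20); print(current_gripper_width()*93,current_grip_force())
print(current_t())
E
```

```text
0.002 0.0016361132274059012 [-0.3184 -0.0025  0.3724]
-0.001 -0.0013218993101384302 [-0.2313  0.2401 -0.1485]
-0.004 -0.004252748167926673 [-0.4581  0.3667  0.1499]
-0.008 -0.008373103381441926 [ 0.0669 -0.8521 -0.2985]
-0.012 -0.012321228816293474 [-0.4594  0.3062  1.1718]
-0.016 -0.016380919282887547 [ 0.047  -0.8345 -0.7203]
-0.02 -0.020307690384472575 [-0.3842  0.59    0.3688]
28.01638960200905 19.99723881483078
18.025
```

That confirms it: the clamp is gripped at 28.0 mm with 20 N, at reported TCP z = -0.020. All grasp heights will carry this offset. Next I'll fit the case pose properly from the wrist picture already taken, then place the clamp.

```bash
cat > fitcase.py <<'E'
from h import *
from scipy.optimize import least_squares
def fit(im,c,rows,colsT,colsB,ctr):
    hsv=cv2.cvtColor(im,cv2.COLOR_BGR2HSV); m=(hsv[...,1]>105)&(hsv[...,0]<22)
    u0,v0=ctr; L=[]
    for r in rows:
        w=np.where(m[r,u0-100:u0+100])[0]+u0-100; L+=[(w[0]-.5,r,0),(w[-1]+.5,r,1)]
    for k in colsT: w=np.where(m[v0-90:v0,k])[0]+v0-90; L.append((k,w[0]-.5,2))
    for k in colsB: w=np.where(m[v0:v0+75,k])[0]+v0; L.append((k,w[-1]+.5,3))
    L=np.array(L); P=ray(L[:,:2],.07,c)[:,:2]
    def res(p):
        d=P-p[:2]; cs,s=np.cos(p[2]),np.sin(p[2]); x=d[:,0]*cs+d[:,1]*s; y=-d[:,0]*s+d[:,1]*cs
        return np.choose(L[:,2].astype(int),[x+.075,x-.075,y-.08,y+.08])
    s=least_squares(res,[.58,.027,-.05],loss="soft_l1",f_scale=.001)
    r=res(s.x); print(s.x[:2],np.degrees(s.x[2]),[round(1000*np.median(r[L[:,2]==k]),2) for k in range(4)]); return s.x
E
python3 - <<'E'
from fitcase import *
c=dict(np.load("w2.npz")); fit(cv2.imread("pics/w2.png"),c,range(125,225,4),list(range(226,250,3))+list(range(322,346,3)),list(range(230,252,3))+list(range(318,340,3)),(285,175))
t=calibration("top"); fit(cv2.imread("pics/top0.png"),t,range(172,186,1),range(246,292,3),range(245,292,3),(268,192)) if 0 else None
E
```

```text
[0.5807 0.0267] -2.778591564031217 [np.float64(0.88), np.float64(-0.83), np.float64(-0.82), np.float64(0.82)]
```

The case fit is consistent: (0.5807, 0.0267), yaw -2.78°, residuals under 1 mm. The same picture shows the gripper body about 120 mm behind the reported TCP, so it clears the rim. Placing the clamp along case y, with a guarded descent.

```bash
python3 - <<'E'
from h import *
C=[.5807,.0267]; Y=np.radians(-2.78)
move_l([.5294,.3834,.15],rate=.25)
print(current_gripper_width()*93)
movep([*C,.15],quat(Y))
move_l([*C,.0],rate=.15); f0=current_force()[2]
for z in (-.006,-.009,-.0105,-.0115,-.0125,-.0135):
    move_l([*C,z],rate=.04); f=current_force()[2]-f0; print(z,f)
    if f>4: break
gripper_to(.5); print(current_t(),current_force())
move_l([*C,.16],rate=.25)
# lid view pose
la=np.radians(-19.8)
movep([.484,-.383,.26],quat(la))
c=calibration("wrist"); im=get_image("wrist"); cv2.imwrite("pics/w5.png",im)
np.savez("w5.npz",**{a:np.array(b) for a,b in c.items()})
print(current_t(),current_q(),proj([loc([.484,-.383],la,[a*.074,b*.078,.02]) for a,b in((-1,1),(1,1),(1,-1),(-1,-1))],c))
E
```

```text
28.060027694179606
-0.006 -1.0060335078317588
-0.009 -0.6790452900150858
-0.0105 -1.2756821251032218
-0.0115 -0.40320026367911455
-0.0125 6.235389311273123
23.2083 [ 0.1431 -0.8178  0.0987]
25.6917 [-0.7091 -0.0194  1.4639  0.0002  1.6976 -0.365 ] [[219.9233 105.6501]
 [340.7792 105.9838]
 [334.7098 226.1583]
 [225.3539 225.8727]]
```

View pics/w5.png

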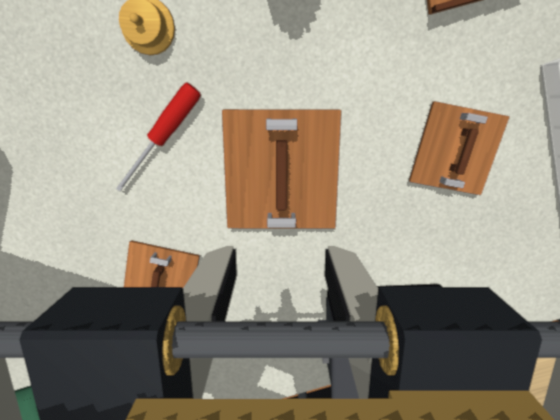

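The lid is clear of everything at corners (222,109), (341,109), (336,229) and (227,228), with the handle along the column at x≈282. I'll fit its pose, then grasp the handle, with the tips about 33 mm above the reported TCP.

```bash
sed -i 's/def fit(im,c,rows,colsT,colsB,ctr)/def fit(im,c,rows,colsT,colsB,ctr,h=.07,hx=.075,hy=.08,x0=(.58,.027,-.05))/; s/,\.07,c)\[/,h,c)[/; s/x+\.075,x-\.075,y-\.08,y+\.08/x+hx,x-hx,y-hy,y+hy/; s/res,\[.58,.027,-.05\]/res,x0/' fitcase.py
python3 - <<'E'
from fitcase import *
c=dict(np.load("w5.npz"))
p=fit(cv2.imread("pics/w5.png"),c,range(120,218,4),range(232,330,4),range(235,328,4),(282,170),.02,.074,.078,(.484,-.383,-.345))
print(proj([loc(p,p[2],[0,b*.042,.055]) for b in (1,-1)],c))
if np.hypot(p[0]-.484,p[1]+.383)>.012: raise SystemExit("bad")
Q=quat(p[2])
gripper_to(.5); movep([p[0],p[1],.08],Q)
move_l([p[0],p[1],.03],rate=.12); f0=current_force()[2]
for z in (.015,.008,.004,.0):
    move_l([p[0],p[1],z],rate=.06); f=current_force()[2]-f0
    if abs(f)>4: print("contact",z,f); break
gripper_to(.0,40); print(current_gripper_width()*93,current_grip_force(),current_t(),current_force())
np.save("lid.npy",np.r_[p,z])
move_l([p[0],p[1],z+.03],rate=.08); dwell(.1); print(current_gripper_width()*93,current_force(),current_moment())
E
```

```text
[ 0.4838 -0.3862] -19.44354422274805 [np.float64(1.4), np.float64(-1.21), np.float64(-1.21), np.float64(1.15)]
[[280.8161 141.0144]
 [281.0255 210.3303]]
13.647983887081558 39.99390721321106 29.0167 [ 0.4841 -1.2098  0.7126]
13.907318465642708 [-0.324  -0.9869 -3.0138] [-0.0991  0.0828  0.0122]
```

```bash
python3 - <<'E'
from h import *
p=np.load("lid.npy"); z0=p[3]; C=[.5807,.0267]; Y=np.radians(-2.78); Q=quat(Y)
move_l([p[0],p[1],z0+.21],rate=.25)
movep([*C,z0+.21],Q); print(current_tool_pos(),current_t())
move_l([*C,z0+.085],rate=.15); dwell(.15); f0=current_force()
c=calibration("wrist"); im=get_image("wrist"); cv2.imwrite("pics/w6.png",im)
np.savez("w6.npz",**{a:np.array(b) for a,b in c.items()})
print(f0,current_gripper_width()*93,current_t())
E
```

```text
[0.5808 0.0258 0.2098] 32.075
[ 0.0954  0.0585 -2.4467] 13.328847167812318 33.2583
```

View pics/w6.png

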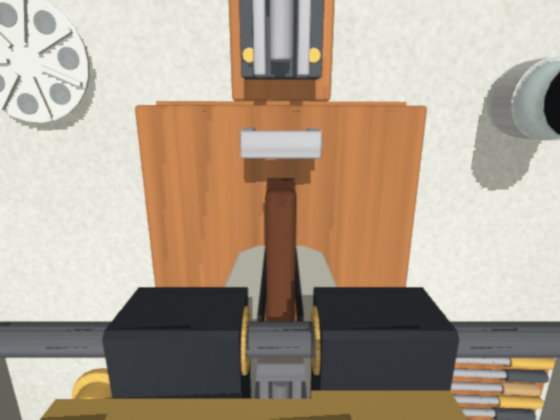

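The lid hangs level over the case, far corners at about (138,107) and (425,107). The case edge shows just beyond it at row 102, and the staple at (281,143) lines up with the bolt at (281,60). I'll check the in-hand offset numerically and then lower it under force guard.

```bash
python3 - <<'E'
from h import *
p=np.load("lid.npy"); z0=p[3]; C=[.5807,.0267]; Y=np.radians(-2.78)
c=dict(np.load("w6.npz"))
print(proj([loc(C,Y,v) for v in ([-.074,.078,.105],[.074,.078,.105],[-.075,.08,.07],[.075,.08,.07])],c))
print(ray([[138,107],[425,107]],.105,c), [loc(C,Y,v) for v in ([-.074,.078,.105],[.074,.078,.105])])
E
```

```text
[[133.1724 103.9203]
 [428.1729 104.3782]
 [155.0624 100.7185]
 [405.983  101.1125]]
[[0.5127 0.1066 0.105 ]
 [0.6569 0.0998 0.105 ]] [array([0.5106, 0.1082, 0.105 ]), array([0.6584, 0.101 , 0.105 ])]
```

The in-hand offset is about 1 mm, against 5 mm of play. Lowering.

```bash
python3 - <<'E'
from h import *
p=np.load("lid.npy"); z0=p[3]; C=[.5807,.0267]; Y=np.radians(-2.78)
f0=current_force()[2]
for z in (.076,.070,.066,.064,.063,.062,.061,.060):
    move_l([*C,z0+z],rate=.05); f=current_force(); print(z,f,current_tool_pos()[2])
    if f[2]-f0>5: break
print(current_t(),current_moment())
E
```

```text
0.076 [ 0.282   0.4008 -3.1969] 0.07542922708689805
0.07 [ 0.6405  0.1378 -3.6814] 0.06957650532700166
0.066 [ 0.0896 -0.639  -3.9706] 0.06570582053194117
0.064 [ 0.3455  0.2298 -2.5574] 0.06388223917589803
0.063 [ 0.0898  0.2322 -3.0702] 0.06295556926948961
0.062 [ 0.9343 -1.3292 -2.5459] 0.06201905149427877
0.061 [-5.488   0.2366  7.7221] 0.06201495057813616
35.1083 [-0.0902  0.9966  0.0222]
```

The lid is seated (contact at 0.0615 against the expected 0.062). Releasing it, then the left bolt: grip the knob post and slide it 60 mm.

```bash
cat > bolt.py <<'E'
from h import *
C=[.5807,.0267]; Y=np.radians(-2.78); Q=quat(Y)
def bolt(s):
    P=lambda y,z: loc(C,Y,[0,s*y,z])
    movep(P(.172,.17),Q); move_l(P(.172,.12),rate=.2); f0=current_force()[2]
    for z in (.10,.088,.080):
        move_l(P(.172,z),rate=.1)
        if current_force()[2]-f0>5: print("contact",z,current_force()); return False
    gripper_to(0,30); w=current_gripper_width()*93; print("w",w,current_grip_force(),current_t())
    if abs(w-14)>3: return False
    f0=current_force()
    for y in (.118,.113,.1115,.1105,.1095,.1085):
        move_l(P(y,.080),rate=.1 if y>.117 else .04); f=(current_force()-f0)@loc([0,0],Y,[0,s,0]); print(y,round(f,1),current_tool_pos(),current_gripper_width()*93)
        if f>15: break
    print(current_t()); return True
def release(s):
    q=np.array(current_tool_pos()); gripper_to(.5); move_l([q[0],q[1],.16],rate=.25); print(current_t(),current_force())
E
python3 - <<'E'
from bolt import *
gripper_to(.45); q=current_tool_pos(); print(current_force()); move_l([q[0],q[1],.14],rate=.25)
print(current_t()); print(bolt(1))
E
```

```text
[-0.0667  0.2418 -0.1863]
36.25
w 18.021216848333626 29.999388456344604 38.775
False
```

The grip width of 18 mm means the pads are on the ball, not the post. The ball shows in the earlier wrist view at (43,173), so I can check the knob position from that.

```bash
python3 - <<'E'
from bolt import *
c=dict(np.load("w2.npz")); 
def TT(p,q): T=np.eye(4); T[:3,:3]=R.from_quat(q).as_matrix(); T[:3,3]=p; return T
X=np.linalg.inv(TT([.5774,.0281,.26],quat(np.radians(-3))))@c["world_from_camera"]
c1=dict(c); c1["world_from_camera"]=TT([.5365,.3867,.2199],quat(np.radians(113)))@X
k=ray([43,173],.135,c1)[0]; d=k[:2]-C; cs,s=np.cos(Y),np.sin(Y)
print("left knob case frame",d[0]*cs+d[1]*s,-d[0]*s+d[1]*cs)
print("pred",proj([loc(C,Y,[0,.172,.135])],c1), current_tool_pos())
def where(px,z,cc):
    k=ray(px,z,cc)[0]; d=k[:2]-C; return d[0]*cs+d[1]*s,-d[0]*s+d[1]*cs
c5=dict(np.load("w5.npz"))
# shape of knob in w1 and its shadows
im=cv2.imread("pics/w1.png"); g=cv2.cvtColor(im[150:200,15:75],cv2.COLOR_BGR2GRAY)
print(cv2.HoughCircles(cv2.resize(g,None,fx=4,fy=4,interpolation=cv2.INTER_CUBIC),cv2.HOUGH_GRADIENT,1,40,param1=100,param2=20,minRadius=30,maxRadius=80))
E
```

```text
left knob case frame 0.004148403774738095 0.16814569341000002
pred [[ 48.8527 170.5841]] [0.5901 0.1985 0.0803]
None
```

```bash
python3 - <<'E'
from bolt import *
gripper_to(.4); P=loc(C,Y,[.001,.171,.080]); f0=current_force()[2]
for z in (.077,.074):
    P[2]=z; move_l(P,rate=.06); f=current_force()[2]-f0; print(z,f)
    if f>4: break
gripper_to(0,30); print(current_gripper_width()*93,current_grip_force(),current_t(),current_force())
E
```

```text
0.077 0.37582248210735864
0.074 1.0774352756488863
18.319267208296306 29.99999910593033 40.2917 [ 1.9106  0.3148 -0.0985]
```

Going 6 mm lower gives the same width, so the pads simply close on the full ball, slightly compressed. That holds well enough against 3 N, so I'll slide the bolt.

```bash
cat > push.py <<'E'
from bolt import *
def push(s):
    q=np.array(current_tool_pos()); d=-s*loc([0,0],Y,[0,1,0]); f0=np.array(current_force())
    for m in (.03,.055,.059,.0605,.062,.0635,.065,.067):
        move_l(q+d*m,rate=.1 if m<.056 else .05); f=-(np.array(current_force())-f0)@d
        print(m,round(f,1),round((np.array(current_tool_pos())-q)@d*1000,1),round(current_gripper_width()*93,1))
        if f>14: break
    print(current_t())
E
python3 - <<'E'
from push import *
push(1)
E
```

```text
0.03 -2.3 30.5 18.2
0.055 -2.3 55.4 18.2
0.059 11.6 57.5 18.1
0.0605 17.7 58.1 17.9
41.6417
```

```bash
python3 - <<'E'
from push import *
q=np.array(current_tool_pos()); d=q[:2]-C; print("left end case y",-d[0]*np.sin(Y)+d[1]*np.cos(Y))
gripper_to(.45); q=current_tool_pos(); print(current_force()); move_l([q[0],q[1],.17],rate=.25)
movep(loc(C,Y,[0,-.172,.17]),Q)
f0=current_force()[2]
for z in (.10,.085,.077):
    move_l(loc(C,Y,[0,-.172,z]),rate=.15); f=current_force()[2]-f0
    if f>5: raise SystemExit(f"contact {z} {f}")
gripper_to(0,30); print("w",current_gripper_width()*93,current_grip_force(),current_force(),current_t())
if 13<current_gripper_width()*93<21: push(-1)
q=np.array(current_tool_pos()); d=q[:2]-C; print("right end case y",-d[0]*np.sin(Y)+d[1]*np.cos(Y))
E
```

```text
left end case y 0.11293276979827208
[-0.1091  0.1399  0.5594]
w 18.123533515104636 30.00007063150406 [ 1.9038 -0.181   0.4316] 45.525
0.03 -2.4 30.5 18.2
0.055 -3.2 55.2 18.5
0.059 6.9 57.8 18.2
0.0605 16.9 57.9 18.4
46.875
right end case y -0.11407671064979484
```

Both bolts reach a hard stop, with force rising to 17 N without motion and the knobs at about ±113 mm (nominal 112). I'll release and check numerically from above.

```bash
python3 - <<'E'
from push import *
gripper_to(.45); q=current_tool_pos(); move_l([q[0],q[1],.17],rate=.25)
for cy,s,n in ((-.19,-1,"bolt_right_knob"),(.02,1,"bolt_left_knob")):
    movep(loc(C,Y,[0,cy,.24]),Q); dwell(.2)
    c=calibration("wrist"); im=get_image("wrist"); cv2.imwrite(f"pics/f{s}.png",im)
    print(n,"ball pred home/short10",proj([loc(C,Y,[0,s*y,.135]) for y in (.112,.122)],c).ravel(),"tip pred",proj([loc(C,Y,[0,s*y,.093]) for y in (.045,.055)],c).ravel())
    for d in spot_in(n,"wrist")[:3]:
        b=d["box"]; print(round(d["score"],2),np.round([b[0]*560,b[1]*420,b[2]*560,b[3]*420]))
    # profile along the bolt axis at rod height
    ys=np.arange(.036,.075,.001); px=proj([loc(C,Y,[0,s*y,.098]) for y in ys],c).round().astype(int)
    print([(int(y*1000+.5),im[v,u].tolist()) for y,(u,v) in zip(ys,px) if 0<=v<420][::3])
    # brightness / disc search for ball
    u,v=proj([loc(C,Y,[0,s*.112,.135])],c)[0].astype(int)
    g=cv2.cvtColor(im[max(v-40,0):v+40,u-35:u+35],cv2.COLOR_BGR2GRAY); h=cv2.HoughCircles(cv2.resize(g,None,fx=4,fy=4,interpolation=cv2.INTER_CUBIC),cv2.HOUGH_GRADIENT,1,60,param1=80,param2=18,minRadius=28,maxRadius=60)
    if h is not None: print("circles",[(a/4+u-35,b/4+max(v-40,0),r/4) for a,b,r in h[0][:3]])
    for l in ("lid","lid_handle"): print(l,[(round(d["score"],2),np.round(np.array(d["box"])*[560,420,560,420])) for d in spot_in(l,"wrist")[:1]])
print(current_t())
E
```

```text
bolt_right_knob ball pred home/short10 [281.7775 105.8626 281.7341 118.0874] tip pred [281.9336  28.8285 281.8918  40.9185]
0.72 [283.  80.  22. 103.]
[(36, [36, 54, 89]), (39, [19, 29, 47]), (42, [18, 28, 45]), (45, [88, 92, 100]), (48, [118, 117, 116]), (51, [121, 120, 120]), (54, [189, 187, 186]), (57, [193, 191, 190]), (60, [187, 185, 185]), (63, [178, 176, 176]), (66, [123, 121, 121]), (69, [116, 114, 114]), (72, [117, 116, 116])]
circles [(np.float64(281.875), np.float64(106.625), np.float32(11.725))]
lid [(0.71, array([283.,  36., 158.,  71.]))]
lid_handle [(0.93, array([283.,  37., 162.,  72.]))]
bolt_left_knob ball pred home/short10 [280.6984  85.6219 280.7006  72.8059] tip pred [280.6288 158.3995 280.63   148.4005]
0.87 [282. 110.  21.  99.]
0.53 [449. 118.  84.  50.]
0.23 [281. 182. 142. 364.]
[(36, [40, 58, 94]), (39, [32, 47, 76]), (42, [27, 40, 63]), (45, [97, 107, 123]), (48, [161, 159, 159]), (51, [115, 113, 113]), (54, [158, 156, 156]), (57, [178, 176, 177]), (60, [190, 188, 188]), (63, [192, 190, 191]), (66, [174, 172, 172]), (69, [176, 173, 174]), (72, [176, 174, 174])]
circles [(np.float64(281.375), np.float64(85.875), np.float32(12.025)), (np.float64(281.375), np.float64(70.625), np.float32(9.025))]
lid [(0.59, array([479.,   5.,  24.,   8.]))]
lid_handle [(0.79, array([283., 196., 144., 142.]))]
50.1667
```

Both balls are within 1 px of the predicted home position, and the rod tips show at 45 mm, past the staples. Handing in.

```bash
python3 - <<'E'
from plant import *
print(finish_job(), current_t())
E
```

```text
the job is handed in; nothing more can be done
the job is handed in; nothing more can be done
```

I handed the job in at about 50 s: the clamp is in the case, the lid is seated with its plug inside the walls, and both bolts measured fully home through the staples; the verdict wasn't shown.

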